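Close the slide boxes with their own covers

TASK

Close the orange and the violet slide box, each with the cover of its own colour, fully down. The violet cover lies on the bench; the orange one stands in the packed rack: tip its top forward to draw it out, put it down on the bench and let go so you can take it again the other way for fitting. Leave the other covers in the rack and the green box as they are, and do not knock over the bottle or the beaker.

Things in the scene. Friction and masses are not known exactly. Their poses are not given: they have to be found in the camera images.
- cover_orange: orange slide-box cover, loose, about 80 g: a shell 85 long (own x) x 62 wide (y) x 30 mm thick (z), closed on its +z face (white label), open on -z, walls 3 mm, inside 79 x 56, 26 mm deep. On its +x end a tab 28 long (x), 12 wide (y), 22 mm thick (z), centred at own (56.5, -15, 0) mm from the origin, which is the shell's centre (tab not counted)
- cover_orange_center (a point): same origin and axes as cover_orange. At the start it stands on its tabless end in one of the rack's three middle places: own x up (tab on top), own y along the rack's +x, own z along the rack's +y (open face to the rack's -y). Stood alone on the bench it tips over and falls flat if leant more than some 20 degrees towards its open face
- cover_violet: violet cover, loose, same size, shape, origin and axes as the orange one
- cover_violet_center (a point): same origin and axes as cover_violet. It lies flat on the bench, closed face up (own z up, its centre 15 mm above the bench)
- box_orange_seat (a point): orange slide box, open, loose, about 280 g: orange foot 85 (x) x 62 (y) x 14 mm high, on it a white neck 73 x 50 mm, 18 mm high, holding glass slides. This point: centre of the foot's top face, 14 mm above the bench; z up. A cover fits over the neck with 3 mm play all round, either way round, and rests on the foot, its centre then 15 mm above this point.
- box_violet_seat (a point): violet slide box, open, loose, about 280 g: violet foot 85 (x) x 62 (y) x 14 mm high, on it a white neck 73 x 50 mm, 18 mm high, holding glass slides. This point: centre of the foot's top face, 14 mm above the bench; z up. A cover fits over the neck with 3 mm play all round, either way round, and rests on the foot, its centre then 15 mm above this point.
- box_green_seat (a point): green slide box, open, loose, about 280 g: green foot 85 (x) x 62 (y) x 14 mm high, on it a white neck 73 x 50 mm, 18 mm high, holding glass slides. This point: centre of the foot's top face, 14 mm above the bench; z up. A cover fits over the neck with 3 mm play all round, either way round, and rests on the foot, its centre then 15 mm above this point. To be left open.
- cover_white1_center (a point): white cover, same size, shape, axes and upright start as the orange one, in the rack; to be left there
- cover_green_center (a point): green cover, same size, shape, axes and upright start as the orange one, in the rack; to be left there
- cover_blue_center (a point): blue cover, same size, shape, axes and upright start as the orange one, in the rack; to be left there
- cover_white2_center (a point): white cover, same size, shape, axes and upright start as the orange one, in the rack; to be left there
- rack: fixed metal cover rack, 175 mm wide (own y); origin at the centre of its underside, on the bench; own -x is its open front, roughly towards the robot; z up. Floor 8 mm thick. Inner space from own x = -33 to +33 mm, between a front lip 23 mm high and an open rear frame 112 mm high. Five covers stand side by side along y, 31.5 mm apart (1.5 mm gaps), each centre 50.5 mm above the bench
- rack_bar (a point): middle of the front lower edge of the rack's rear retaining bar, own x = 25, 103 mm above the bench, 10 mm over the shells' tops. The bar (8 mm high) runs back to the frame: covers cannot be lifted straight out; tip the top to the front (own -x) about the shell's lower front edge by some 20 degrees, then lift. Tabs rise in front of the bar to 121 mm above the bench
- mat_center (a point): centre of the top of a thin white fixed mat, 160 (x) x 220 (y) x 2 mm, free of other things: room to put a cover down
- reagent_center (a point): amber reagent bottle, 52 mm across, 110 mm high; origin half-way up, z up
- beaker_center (a point): clear plastic beaker, 60 mm across, 75 mm high; origin half-way up, z up
Mind the look-alikes: they are no part of the job. What is shaped like the cover_orange but yellow is not meant.

How it is judged:
By the outcome, as a careful person would: the job done as asked, in the order asked, and still so for the second after the job is handed in, with the robot touching nothing.
It also fails if it takes over 67 s, if anything falls off the work surface, if the arm or the gripper's body presses on something with over 40 N, if the wrist force passes 120 N, or if a joint passes its speed limit or range.

ROBOT

A 7-joint arm with a two-finger parallel gripper is mounted at the origin on the work surface. World frame = base frame: x ahead of the robot, y to its left, z up, the work surface at z = 0. Lengths are in m, angles in rad, forces in N, time in s.
With the tool pointing down it reaches from about 0.425 to 0.875 m from the base axis. Payload 4.7 kg.
Tool frame: the origin (TCP) lies between the finger pads; the fingertips stand 8 mm ahead of it and the grasp point (between the pads) lies 11 mm behind it; z points along the fingers, y is the direction in which the jaws open and shut (so a half turn about z gives the same grasp; the last joint's range is limited). The gripper opens to 87 mm and grips with 3 to 60 N. Pads are 19 mm wide; open, the fingers measure 117 mm over their backs; the gripper's body (75 mm by 190 mm) begins 51 mm behind the grasp point.
Start: joints at [-1.163, 0.321, -0.07, 1.45, 0.023, 1.371, -0.057], TCP at [0.249, 0.6, 0.231] pointing down, gripper open.
Joint ranges: [-2.86, 2.86], [-0.3, 2.09], [-1.38, 1.24], [0.06, 2.45], [-1.56, 4.7], [0.09, 2.05], [-2.69, 2.69]. Speed limits (rad/s): [2.57, 2.57, 3.14, 3.14, 3.14, 3.14, 3.14].

INTERFACE

Orientations are given as a rotation vector (axis times angle).
In Python, from bench import ctrl, optics, ticket gives the robot as it stands.
- The arm moves only by the tool play_rows, never from a script. Its argument "motion" is a list of rows, each a list of 5 numbers: the closure, from 0 (fully open) to 1 (shut), then the shift along the tool's x, y, z in cm, then the turn about the tool's z in rad. In form: [[jaw, tx, ty, tz, spin], ...]. A call has 1 to 20 rows; each row shifts and turns the commanded pose from where the row before left it, along the tool's axes as they then stand; what a row does not reach is not made up. A row lasts 1/8 s, in which the tool goes at most 62.5 mm and 10.7 degrees, less where a joint would pass 70% of its speed; a pose out of reach is approached as far as the arm can. A call is refused whole if a number of a shift passes 6.25 or a number of a turn 0.188, either way. A call with a gripper value outside its range is refused whole. The fingers move at their own pace and stop on an object; "force" is the grip in N (left out, the last holds). Time passes only in rows, so rows that do not move let the fingers close. It gives the time, the measured TCP pose, the force and the opening at its end, in the units of the state.
- ctrl.get_state(): the state, without advancing time (a new reading comes with each control period).
- optics.get_image(name): name is "side" or "top"; returns the picture (400x640x3 uint8, red, green, blue); there is no depth.
- optics.calibration(name): a dict with "K" (3x3 intrinsics, pixels), "pose" (4x4, takes a point from camera to world coordinates). Camera axes: x right, y down, z forward; pixel columns grow to the right and rows downward; lengths in m; the calibration is good to about 2 mm. A picture is of the moment at which its call begins. calibration takes no time and is no camera call.
- ticket.close_job(): hands the job in, once; it reports no verdict.
The state is a dict: "time": time; "joint_positions": joint angles; "qd": joint speeds; "joint_torque": joint torques, N m; "position": TCP position; "tool_rot": TCP orientation; "ft_force": force on the tool from outside, world axes, zero at the start; "torque": the same for the moment, N m; "grip_width": opening from 0.0 (shut) to 1.0 (fully open).
Only numpy, scipy, OpenCV 4.12 (cv2) and the standard library are available. Lean on these libraries where they do the work, as an engineer would, in place of code of your own. Each camera call takes 0.05 s, during which the arm holds its last target.

## Working session

There is one attempt and no reset: what is moved stays moved. The work goes in short steps, Python scripts to look and compute and a tool call to move; the robot and the scene stay as the last step left them, time stands still between calls to the robot, and variables do not carry over. Pictures are saved under pics/ and viewed, and the job is handed in when it is done.

Besides the shell and the picture viewer there is one more tool, called after "Call:" in YAML: its name, and indented under it one key for each argument. play_rows: Moves the arm, as the interface text tells. Its arguments: {"type":"object","properties":{"motion":{"type":"array"},"force":{"type":"number"}},"required":["motion"]}

```bash
ls; mkdir -p pics
cat > h.py <<'E'
import numpy as np,cv2
from bench import ctrl,optics,ticket
from scipy.spatial.transform import Rotation as R
def snap(n,f):
    im=optics.get_image(n); cv2.imwrite(f'pics/{f}.png',im[:,:,::-1]); return im
def ray(n,px):
    c=optics.calibration(n);K=np.array(c['K']);T=np.array(c['pose'])
    d=np.linalg.inv(K)@np.array([px[0],px[1],1.]);return T[:3,3],T[:3,:3]@d
def onz(n,px,z):
    o,d=ray(n,px);return o+d*(z-o[2])/d[2]
def proj(n,P):
    c=optics.calibration(n);K=np.array(c['K']);T=np.linalg.inv(np.array(c['pose']))
    q=K@(T[:3,:3]@np.array(P)+T[:3,3]);return q[:2]/q[2]
E
python3 - <<'E'
from h import *
for n in('side','top'):
    snap(n,n+'0');c=optics.calibration(n);print(n,np.round(c['K'],1).tolist(),np.round(c['pose'],3).tolist())
s=ctrl.get_state()
for k,v in s.items(): print(k,np.round(v,3))
E
```

```text
pics
side [[497.8, 0.0, 306.2], [0.0, 497.8, 198.0], [0.0, 0.0, 1.0]] [[0.958, -0.217, 0.186, 0.335], [-0.286, -0.736, 0.614, -0.767], [0.003, -0.641, -0.767, 1.085], [0.0, 0.0, 0.0, 1.0]]
top [[464.6, 0.0, 321.9], [0.0, 464.6, 194.4], [0.0, 0.0, 1.0]] [[-0.015, -0.99, 0.14, 0.413], [-1.0, 0.015, 0.003, 0.054], [-0.006, -0.14, -0.99, 1.205], [0.0, 0.0, 0.0, 1.0]]
time 0.1
joint_positions [-1.163  0.322 -0.07   1.452  0.023  1.371 -0.057]
qd [-0.001 -0.002 -0.    -0.004  0.    -0.001 -0.   ]
joint_torque [ 0.0000e+00 -4.9257e+01 -4.0500e-01 -3.1340e+01 -6.4000e-02  4.0000e-02
  0.0000e+00]
position [0.249 0.6   0.23 ]
tool_rot [-6.140e-01 -3.081e+00  3.000e-03]
ft_force [0.291 0.283 0.681]
torque [-0.016  0.005  0.021]
grip_width 0.999
```

View pics/side0.png

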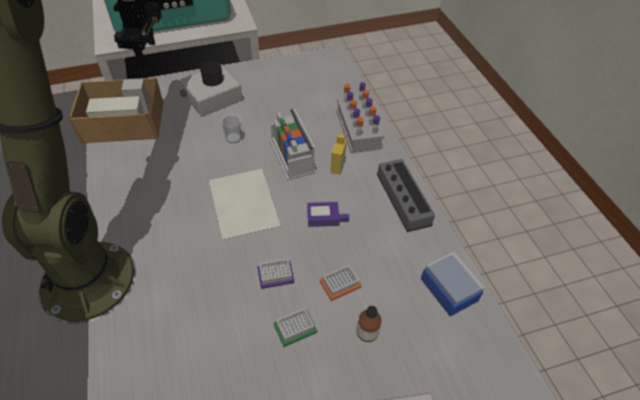

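View pics/top0.png

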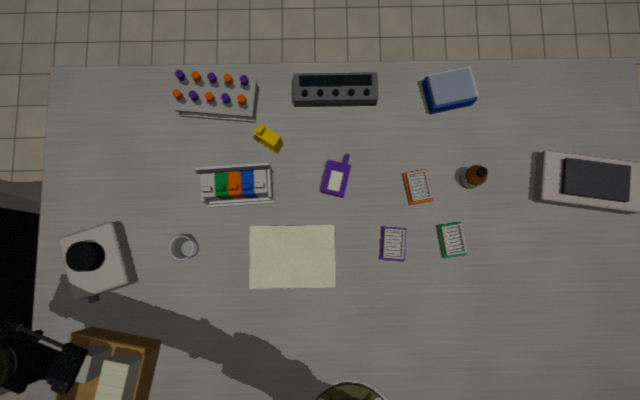

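Run:
```python
from h import *
t=cv2.imread('pics/top0.png');s=cv2.imread('pics/side0.png')
def crop(im,x0,y0,x1,y1,k,f): cv2.imwrite(f'pics/{f}.png',cv2.resize(im[y0:y1,x0:x1],None,fx=k,fy=k,interpolation=cv2.INTER_CUBIC))
crop(t,185,115,295,215,7,'c_rack'); crop(t,310,145,490,270,4,'c_box'); crop(s,260,100,360,230,4,'c_srack')
for n,im in(('top',t),('side',s)):
    hsv=cv2.cvtColor(im,cv2.COLOR_BGR2HSV)
    for c,lo,hi in(('orange',(5,150,90),(16,255,255)),('yellow',(20,150,90),(32,255,255)),('violet',(122,90,40),(145,255,255)),('green',(50,110,40),(80,255,255)),('blue',(105,150,60),(120,255,255))):
        m=cv2.inRange(hsv,lo,hi);k,l,st,ce=cv2.connectedComponentsWithStats(m)
        print(n,c,[(st[i].tolist(),np.round(ce[i],1).tolist()) for i in range(1,k) if st[i][4]>25])
```

```text
top orange [([191, 71, 9, 8, 51], [194.8, 74.6]), ([224, 74, 8, 8, 49], [227.2, 77.2]), ([173, 89, 8, 8, 50], [176.3, 92.7]), ([205, 92, 8, 8, 51], [208.5, 95.4]), ([238, 95, 8, 7, 47], [241.2, 98.0]), ([228, 171, 13, 24, 280], [233.9, 182.6]), ([403, 173, 30, 32, 122], [412.8, 193.0])]
top yellow [([254, 124, 27, 28, 361], [266.8, 136.8])]
top violet [([175, 70, 10, 11, 68], [179.6, 74.5]), ([208, 73, 8, 10, 62], [211.6, 77.1]), ([240, 75, 8, 10, 61], [243.7, 79.5]), ([189, 91, 9, 10, 66], [193.2, 95.3]), ([221, 93, 9, 11, 65], [225.3, 97.7]), ([321, 154, 30, 43, 572], [336.1, 175.4]), ([380, 227, 26, 34, 135], [387.2, 245.4])]
top green [([215, 172, 18, 27, 311], [221.2, 184.8]), ([437, 222, 30, 36, 137], [445.2, 240.9])]
top blue [([432, 99, 45, 11, 107], [452.8, 104.0]), ([241, 170, 13, 25, 288], [247.2, 182.2])]
side orange [([345, 85, 5, 7, 26], [346.5, 87.6]), ([364, 90, 5, 8, 28], [365.4, 93.4]), ([351, 100, 5, 8, 30], [352.6, 103.7]), ([371, 107, 4, 8, 28], [372.3, 110.4]), ([358, 118, 5, 8, 32], [359.7, 121.2]), ([281, 126, 21, 14, 111], [290.1, 132.5]), ([321, 279, 39, 20, 126], [338.2, 290.4])]
side yellow [([332, 135, 14, 38, 307], [337.6, 153.5])]
side violet [([360, 83, 5, 7, 27], [361.9, 85.7]), ([348, 92, 5, 8, 31], [349.6, 95.5]), ([367, 99, 5, 7, 31], [368.7, 101.8]), ([354, 109, 5, 8, 32], [355.9, 112.1]), ([374, 115, 5, 9, 35], [375.8, 118.9]), ([308, 202, 41, 24, 502], [326.4, 215.4]), ([258, 267, 36, 21, 124], [274.6, 281.9])]
side green [([289, 124, 9, 5, 32], [292.7, 126.1]), ([275, 323, 41, 23, 117], [293.5, 336.0])]
side blue [([295, 137, 10, 7, 40], [299.7, 139.9]), ([433, 281, 49, 34, 224], [459.4, 300.7])]
```

View pics/c_rack.png

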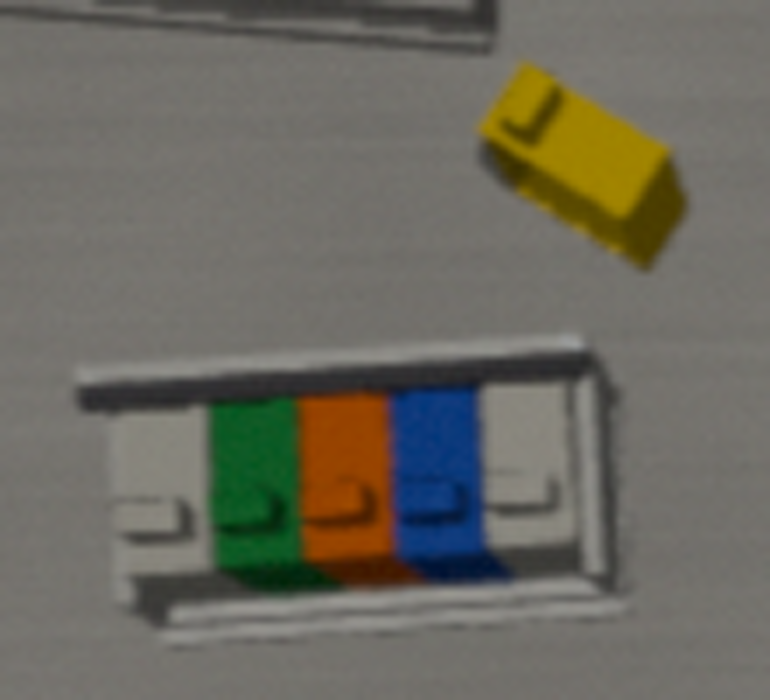

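View pics/c_box.png

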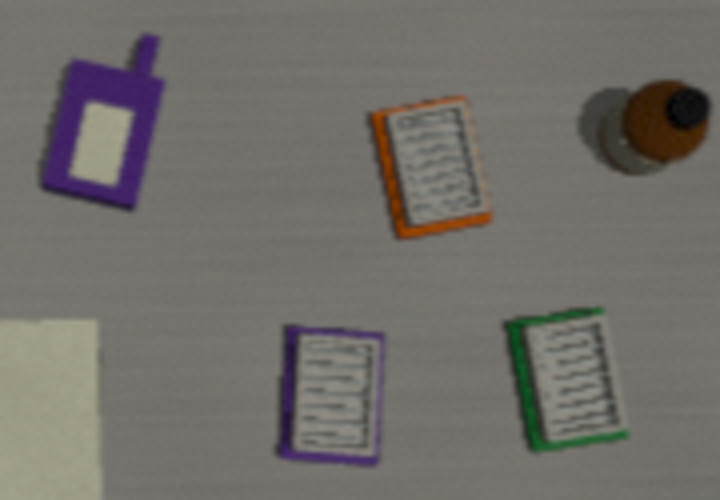

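View pics/c_srack.png

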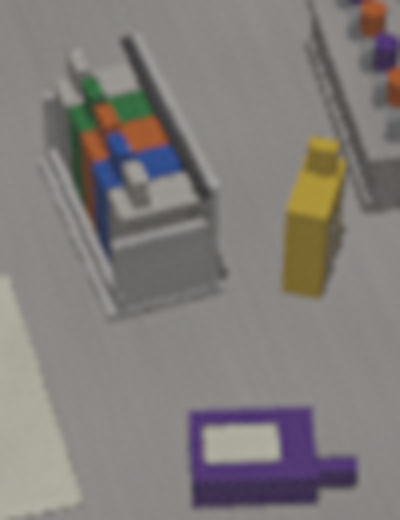

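```bash
cat >> h.py <<'E'
def up(im,x0,y0,x1,y1,k=8): return cv2.resize(im[y0:y1,x0:x1],None,fx=k,fy=k,interpolation=cv2.INTER_CUBIC)
def unup(p,x0,y0,k=8): return (np.array(p)+.5)/k-.5+np.array([x0,y0])
E
python3 - <<'E'
from h import *
IM={'top':cv2.imread('pics/top0.png'),'side':cv2.imread('pics/side0.png')}
W={'top':{'or':(398,166,438,208),'vi':(376,222,412,266),'gr':(434,216,472,262)},'side':{'or':(314,260,366,302),'vi':(252,254,300,292),'gr':(268,304,322,350)}}
for b in('or','vi','gr'):
  for n in('top','side'):
    w=W[n][b];u=up(IM[n],*w);h=cv2.cvtColor(u,cv2.COLOR_BGR2HSV)
    bg=np.median(h[:40,:,2])
    m=((h[...,1]<70)&(h[...,2]>(150 if n=='top' else 165))).astype(np.uint8)*255
    m=cv2.morphologyEx(m,cv2.MORPH_CLOSE,np.ones((25,25)));m=cv2.morphologyEx(m,cv2.MORPH_OPEN,np.ones((25,25)))
    c=max(cv2.findContours(m,0,2)[0],key=cv2.contourArea)
    bx=cv2.boxPoints(cv2.minAreaRect(c)); 
    # world-plane rect
    P=np.array([onz(n,unup(q,w[0],w[1]),.032)[:2]*1000 for q in c[:,0]],np.float32)
    print(b,n,'bg',bg,[np.round(v,1) for v in cv2.minAreaRect(P)])
    cv2.drawContours(u,[c],-1,(0,0,255),1);cv2.imwrite(f'pics/neck_{b}_{n}.png',u)
# violet cover
for n,w in(('top',(312,146,360,204)),('side',(300,195,356,234))):
    u=up(IM[n],*w);h=cv2.cvtColor(u,cv2.COLOR_BGR2HSV)
    m=cv2.inRange(h,(118,70,30),(150,255,255));m=cv2.morphologyEx(m,cv2.MORPH_CLOSE,np.ones((9,9)))
    c=max(cv2.findContours(m,0,2)[0],key=cv2.contourArea)
    cv2.drawContours(u,[c],-1,(0,255,255),1)
    cv2.imwrite(f'pics/vc_{n}.png',u)
w=(195,160,275,210);cv2.imwrite('pics/rk.png',up(IM['top'],*w,k=9))
cv2.imwrite('pics/rks.png',up(IM['side'],265,105,325,180,k=8))
a=[cv2.imread(f'pics/neck_{b}_{n}.png') for b in('or','vi') for n in('top','side')]
H=max(x.shape[0] for x in a);print(H)
for i in(0,2):
    z=[cv2.copyMakeBorder(x,0,H-x.shape[0],0,0,0) for x in a[i:i+2]];cv2.imwrite(f'pics/n{i}.png',np.hstack(z))
E
```

```text
Traceback (most recent call last):
ValueError: max() iterable argument is empty
```

```bash
cat > m.py <<'E'
from h import *
IM={'top':cv2.imread('pics/top0.png'),'side':cv2.imread('pics/side0.png')}
W={'top':{'or':(398,166,438,208),'vi':(376,222,412,266),'gr':(434,216,472,262)},'side':{'or':(314,260,366,302),'vi':(252,254,300,292),'gr':(268,304,322,350)}}
for b in('or','vi','gr'):
  for n in('top','side'):
    w=W[n][b];u=up(IM[n],*w);h=cv2.cvtColor(u,cv2.COLOR_BGR2HSV)
    bg=np.median(h[:30,:,2]);wh=np.percentile(h[...,2][h[...,1]<60],97);th=(bg+wh)/2
    m=((h[...,1]<90)&(h[...,2]>th)).astype(np.uint8)*255
    m=cv2.morphologyEx(cv2.copyMakeBorder(m,40,40,40,40,0),cv2.MORPH_CLOSE,np.ones((31,31)))[40:-40,40:-40];m=cv2.morphologyEx(m,cv2.MORPH_OPEN,np.ones((25,25)))
    c=max(cv2.findContours(m,0,2)[0],key=cv2.contourArea)
    P=np.array([onz(n,unup(q,w[0],w[1]),.032)[:2]*1000 for q in c[:,0]],np.float32)
    print(b,n,'bg',bg,wh,[np.round(v,1) for v in cv2.minAreaRect(P)])
    cv2.drawContours(u,[c],-1,(0,0,255),1);cv2.imwrite(f'pics/neck_{b}_{n}.png',u)
for n,w in(('top',(312,146,360,204)),('side',(300,195,356,234))):
    u=up(IM[n],*w);h=cv2.cvtColor(u,cv2.COLOR_BGR2HSV)
    m=cv2.inRange(h,(118,70,30),(150,255,255));m=cv2.morphologyEx(m,cv2.MORPH_CLOSE,np.ones((9,9)))
    c=max(cv2.findContours(m,0,2)[0],key=cv2.contourArea)
    cv2.drawContours(u,[c],-1,(0,255,255),1)
    cv2.imwrite(f'pics/vc_{n}.png',u)
cv2.imwrite('pics/rk.png',up(IM['top'],195,160,275,210,k=9))
cv2.imwrite('pics/rks.png',up(IM['side'],265,105,325,175,k=8))
a=[cv2.imread(f'pics/neck_{b}_{n}.png') for b in('or','vi') for n in('top','side')]
H=max(x.shape[0] for x in a)
for i in(0,2):
    z=[cv2.copyMakeBorder(x,0,H-x.shape[0],0,0,0) for x in a[i:i+2]];cv2.imwrite(f'pics/n{i}.png',np.hstack(z))
E
python3 m.py
```

```text
or top bg 118.0 133.0 [array([ 600.2, -192.6]), array([73.4, 51.6]), np.float64(9.4)]
or side bg 137.0 144.0 [array([ 589.5, -189.5]), array([56.6, 54.7]), np.float64(13.9)]
vi top bg 117.0 137.0 [array([ 452.4, -116.8]), array([39.8, 70.8]), np.float64(84.3)]
vi side bg 139.0 148.0 [array([ 451.2, -121.9]), array([49.7, 66.4]), np.float64(78.0)]
gr top bg 117.0 138.0 [array([ 459.9, -271.4]), array([71.5, 47.3]), np.float64(5.9)]
gr side bg 138.0 147.0 [array([ 452.5, -270.8]), array([58.2, 50.4]), np.float64(7.9)]
```

View pics/n0.png

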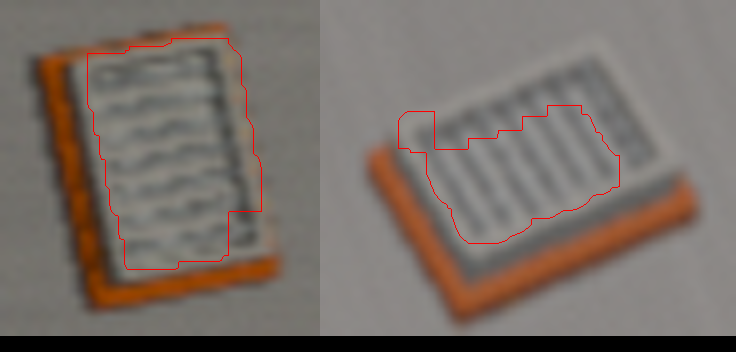

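View pics/n2.png

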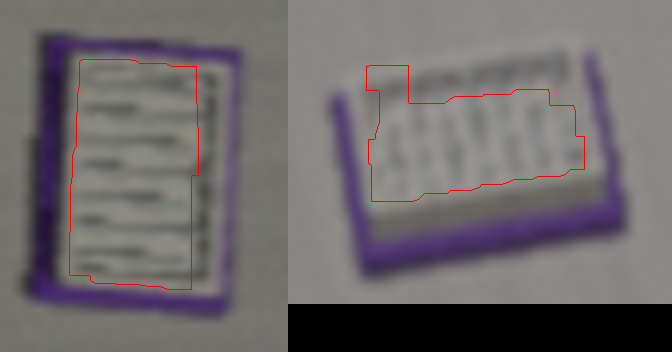

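View pics/rk.png

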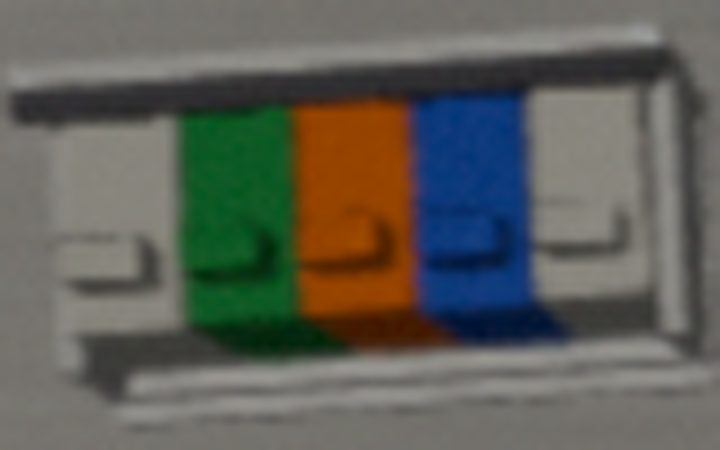

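View pics/rks.png

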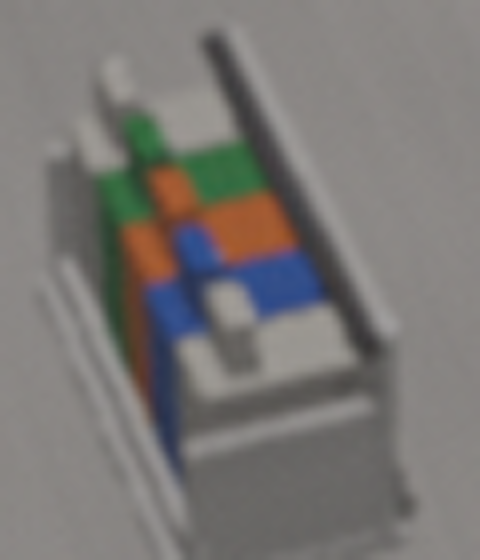

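View pics/vc_top.png

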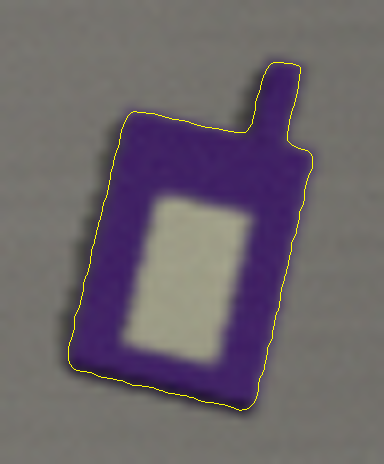

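View pics/vc_side.png

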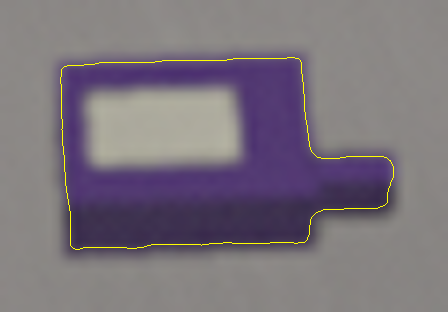

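```bash
cat > m2.py <<'E'
from h import *
import sys
def boxes(IM,W,zz=.008):
  out={}
  for b,(lo,hi) in {'or':((3,85,60),(18,255,255)),'vi':((115,45,45),(150,255,255)),'gr':((45,60,40),(85,255,255))}.items():
   for n in IM:
    if b not in W[n]: continue
    w=W[n][b];u=up(IM[n],*w);h=cv2.cvtColor(u,cv2.COLOR_BGR2HSV)
    m=cv2.inRange(h,lo,hi);m=cv2.morphologyEx(m,cv2.MORPH_OPEN,np.ones((5,5)))
    k,l,st,ce=cv2.connectedComponentsWithStats(m)
    for i in range(1,k):
        if st[i][4]<120:m[l==i]=0
    c=cv2.convexHull(np.vstack(cv2.findContours(m,0,2)[0]))
    P=np.array([onz(n,unup(q,w[0],w[1]),zz)[:2]*1000 for q in c[:,0]],np.float32)
    r=cv2.minAreaRect(P);print(b,n,[np.round(v,1) for v in r])
    cv2.drawContours(u,[c],-1,(255,255,0),1);cv2.imwrite(f'pics/f_{b}_{n}.png',u)
if __name__=='__main__':
  IM={'top':cv2.imread('pics/top0.png'),'side':cv2.imread('pics/side0.png')}
  W={'top':{'or':(398,166,438,208),'vi':(376,222,412,266),'gr':(434,216,472,262)},'side':{'or':(314,260,366,302),'vi':(252,254,300,292),'gr':(268,304,322,350)}}
  boxes(IM,W)
  a=[cv2.imread(f'pics/f_{b}_{n}.png') for b in('or','vi') for n in('top','side')]
  H=max(x.shape[0] for x in a)
  z=[cv2.copyMakeBorder(x,0,H-x.shape[0],0,0,0) for x in a];z=np.hstack(z);cv2.imwrite('pics/f.png',cv2.resize(z,(800,int(800*z.shape[0]/z.shape[1]))))
  # violet cover corners, top face z=.03 
  V={'top':(312,146,[(130,112),(312,152),(250,409),(72,368)]),'side':(300,195,[(62,67),(300,58),(312,192),(70,198)])}
  for n,(x,y,q) in V.items():
    P=np.array([onz(n,unup(p,x,y),.030)[:2]*1000 for p in q]);print(n,np.round(P,1).tolist(),'c',np.round(P.mean(0),1),'L',[round(float(np.linalg.norm(P[i]-P[i-1])),1) for i in range(4)])
  # tab end of violet: z .026
  print('vtab',onz('top',unup((286,64),312,146),.026)*1000,onz('side',unup((391,172),300,195),.026)*1000)
  # rack: top view k=9 origin 195,160
  f=lambda p,z:onz('top',unup(p,195,160,9),z)*1000
  print('orange tab',[np.round(f(p,.121),1)[:2].tolist() for p in((303,215),(372,209),(378,262),(303,268))])
  for nme,y in():pass
  g=lambda p,z:onz('side',unup(p,265,105,8),z)*1000
  print('orange tab side',[np.round(g(p,.121),1)[:2].tolist() for p in((150,172),(180,165),(195,188),(166,198))])
  print('shell front top',[np.round(f(p,.093),1)[:2].tolist() for p in((300,320),(418,313),(183,330),(530,303))])
  print('side shell front',[np.round(g(p,.093),1)[:2].tolist() for p in((123,222),(148,285),(98,178))])
  print('lip',[np.round(f(p,.023),1)[:2].tolist() for p in((130,380),(685,340))])
  print('bar top rear',[np.round(f(p,.112),1)[:2].tolist() for p in((10,68),(655,28))])
  print('bar front low',[np.round(f(p,.103),1)[:2].tolist() for p in((185,110),(530,92))])
  c=f((340,238),.121);print(proj('side',c/1000))
E
python3 m2.py
```

```text
or top [array([ 599.4, -190.4]), array([87.6, 65.4]), np.float64(10.3)]
or side [array([ 598.4, -190. ]), array([87.1, 65.9]), np.float64(10.0)]
vi top [array([ 452.5, -120.4]), array([64.3, 86.3]), np.float64(84.9)]
vi side [array([ 451.4, -120.6]), array([66.3, 85.3]), np.float64(84.6)]
gr top [array([ 460.6, -271.2]), array([86. , 64.3]), np.float64(8.2)]
gr side [array([ 459.5, -271.1]), array([84.9, 63.4]), np.float64(8.1)]
top [[669.5, 41.7], [655.4, -16.7], [572.2, 5.0], [586.3, 61.6]] c [620.9  22.9] L [85.6, 60.1, 86.0, 58.3]
side [[588.8, 59.5], [668.3, 40.2], [653.3, -15.8], [575.1, 4.7]] c [621.4  22.2] L [56.5, 81.8, 58.0, 80.9]
vtab [685.48195908  -9.14554841  26.        ] [682.82186971 -12.4722795   26.        ]
orange tab [[595.6, 279.4], [596.9, 261.2], [582.8, 259.5], [581.5, 279.2]]
orange tab side [[582.8, 281.0], [594.1, 281.6], [596.1, 268.3], [584.8, 266.1]]
shell front top [[571.7, 285.6], [573.2, 253.9], [569.5, 317.0], [575.4, 223.7]]
side shell front [[573.6, 288.1], [573.8, 253.4], [570.8, 313.7]]
lip [[565.2, 348.5], [574.3, 190.1]]
bar top rear [[638.1, 360.0], [646.3, 187.9]]
bar front low [[627.7, 315.2], [631.2, 222.6]]
[286.54721178 128.22142924]
```

View pics/f.png

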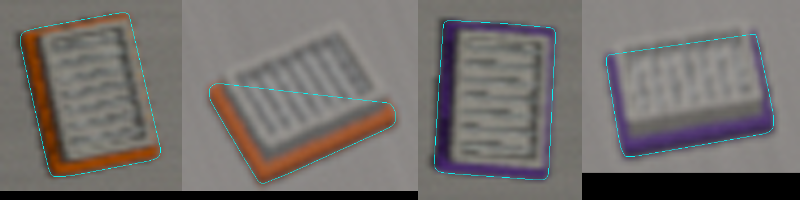

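```bash
cat >> h.py <<'E'
def go(x,y,z,jaw_deg,st=None,P=True):
    "tool-frame shift (cm) after spin, and spin to have tool y along jaw_deg mod 180"
    s=ctrl.get_state();Rm=R.from_rotvec(s['tool_rot']).as_matrix();p=np.array(s['position'])
    ty=Rm[:,1];cur=np.degrees(np.arctan2(ty[1],ty[0]))
    d=(jaw_deg-cur+90)%180-90   # world yaw change
    sp=-np.radians(d)           # tool z down
    R2=R.from_rotvec([0,0,np.radians(d)]).as_matrix()@Rm
    D=np.array([x,y,z])-p
    print('t',round(s['time'],2),'p',np.round(p*1000,1),'jaw',round(cur,2),'F',np.round(s['ft_force'],1),'w',round(s['grip_width']*87,1))
    print('need spin',round(sp,3),'other way',round(sp-np.sign(sp)*np.pi,3),'shift now-axes cm',np.round(Rm.T@D*100,2),'after-spin axes',np.round(R2.T@D*100,2),'j7',round(s['joint_positions'][6],2))
E
python3 - <<'E'
from h import *
s=ctrl.get_state();print(np.round(R.from_rotvec(s['tool_rot']).as_matrix(),3))
print('mat',[np.round(onz('top',p,.002)[:2]*1000) for p in((249,226),(335,225.5),(335.5,288.5),(249,288))])
for z in(.0,.11):print('bottle',onz('top',(470,178) if z==0 else (481,171),z)*1000)
print('beaker',onz('top',(185,247),.0)*1000,onz('side',(232,138),0)*1000,onz('side',(368,335),0)*1000)
go(.5893,.2705,.20,3)
E
```

```text
[[-0.923  0.384 -0.001]
 [ 0.384  0.923 -0.002]
 [-0.    -0.002 -1.   ]]
mat [array([503., 249.]), array([501.,  26.]), array([341.,  27.]), array([345., 247.])]
bottle [ 620.73369809 -331.40463819    0.        ]
bottle [ 618.32217885 -323.48336869  110.        ]
beaker [451.39128928 413.95456234   0.        ] [444.0988752  404.24102184   0.        ] [ 617.14915087 -334.55656291    0.        ]
t 0.1 p [249.2 599.8 229.6] jaw 67.44 F [0.3 0.3 0.7] w 86.9
need spin 1.125 other way -2.017 shift now-axes cm [-44.03 -17.36   2.99] after-spin axes [-34.66  32.24   2.9 ] j7 -0.06
```

Call:
play_rows:
  motion:
    - [0.64, 0, 0, 0, 0.1875]
    - [0.64, 0, 0, 0, 0.1875]
    - [0.64, 0, 0, 0, 0.1875]
    - [0.64, 0, 0, 0, 0.1875]
    - [0.64, 0, 0, 0, 0.1875]
    - [0.64, 0, 0, 0, 0.1875]
    - [0.64, -4.3, 4.0, 0, 0]
    - [0.64, -4.3, 4.0, 0, 0]
    - [0.64, -4.3, 4.0, 0, 0]
    - [0.64, -4.3, 4.0, 0, 0]
    - [0.64, -4.3, 4.0, 0, 0]
    - [0.64, -4.3, 4.0, 0, 0]
    - [0.64, -4.3, 4.0, 0, 0]
    - [0.64, -4.3, 4.0, 0, 0]
    - [0.64, 0, 0, 0, 0]
  force: 4

```text
time: 1.98
position: [0.5906, 0.2662, 0.23]
tool_rot: [2.172, 2.264, -0.003]
ft_force: [-0.4, 0.4, -0.6]
grip_width: 0.361
```

```bash
python3 -c "
from h import *
go(.5893,.2705,.111,3);print(ctrl.get_state()['joint_positions'])"
```

```text
t 1.98 p [590.6 266.2 230. ] jaw 2.38 F [-0.4  0.4 -0.6] w 31.4
need spin -0.011 other way 3.131 shift now-axes cm [ 0.49 -0.13 11.89] after-spin axes [ 0.49 -0.12 11.89] j7 -0.35
[-0.7335339   0.32251694  0.34012705  1.47018106 -0.10368897  1.36769603
 -0.34717207]
```

Call:
play_rows:
  motion:
    - [0.64, 0.43, -0.12, 3, -0.011]
    - [0.64, 0, 0, 3, 0]
    - [0.64, 0, 0, 3, 0]
    - [0.64, 0, 0, 0, 0]

```text
time: 2.48
position: [0.5828, 0.2776, 0.1374]
tool_rot: [-2.147, -2.29, 0.009]
ft_force: [-0.1, -1.3, 0.5]
grip_width: 0.361
```

```bash
python3 -c "
from h import *
go(.5893,.2705,.111,3)
a=snap('top','t1');b=snap('side','s1')
cv2.imwrite('pics/t1c.png',up(a,185,110,285,210,5)[:,:,::-1]);cv2.imwrite('pics/s1c.png',up(b,230,70,340,190,5)[:,:,::-1])"
```

```text
t 2.48 p [582.8 277.6 137.4] jaw 3.68 F [-0.1 -1.3  0.5] w 31.4
need spin 0.012 other way -3.13 shift now-axes cm [-0.75  0.62  2.64] after-spin axes [-0.74  0.63  2.64] j7 -0.33
```

View pics/t1c.png

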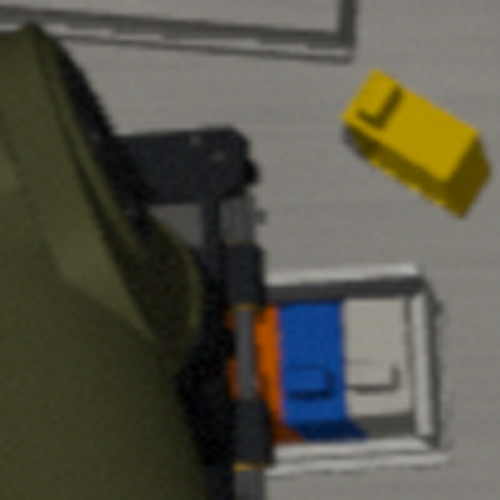

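View pics/s1c.png

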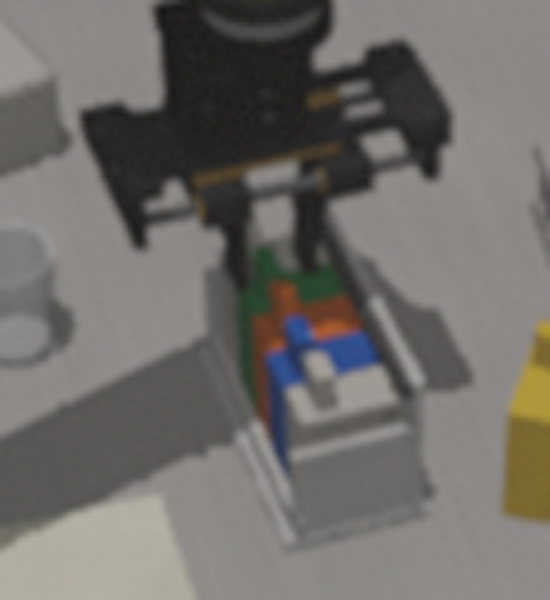

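Call:
play_rows:
  motion:
    - [0.64, -0.7, 0.6, 0, 0.01]
    - [0.64, 0, 0, 0, 0]
    - [0.64, 0, 0, 0, 0]

```text
time: 2.95
position: [0.5923, 0.2709, 0.1413]
tool_rot: [2.162, 2.279, 0.002]
ft_force: [-1.0, 0.4, 0.2]
grip_width: 0.36
```

```bash
python3 -c "
from h import *
go(.5893,.2705,.111,3)"
```

```text
t 2.95 p [592.3 270.9 141.3] jaw 3.0 F [-1.   0.4  0.2] w 31.3
need spin 0.0 other way -3.142 shift now-axes cm [-0.02 -0.31  3.03] after-spin axes [-0.02 -0.31  3.03] j7 -0.32
```

Call:
play_rows:
  motion:
    - [0.64, 0, -0.2, 0, 0]
    - [0.64, 0, 0, 0, 0]
    - [0.64, 0, 0, 0, 0]
    - [0.64, 0, 0, 0, 0]

```text
time: 3.45
position: [0.5899, 0.2709, 0.1406]
tool_rot: [2.162, 2.28, 0.0]
ft_force: [0.5, -0.5, 1.3]
grip_width: 0.359
```

```bash
python3 -c "
from h import *
go(.5893,.2705,.111,3)
b=snap('side','s2')
cv2.imwrite('pics/s2c.png',up(b,250,90,330,160,8)[:,:,::-1]);go(.5893,.2705,.111,3)"
```

```text
t 3.45 p [589.9 270.9 140.6] jaw 3.04 F [ 0.5 -0.5  1.3] w 31.2
need spin 0.001 other way -3.141 shift now-axes cm [-0.04 -0.06  2.96] after-spin axes [-0.04 -0.06  2.96] j7 -0.33
t 3.5 p [589.9 270.9 140.5] jaw 3.04 F [ 0.3 -0.6 -0.3] w 31.4
need spin 0.001 other way -3.141 shift now-axes cm [-0.04 -0.06  2.95] after-spin axes [-0.04 -0.06  2.95] j7 -0.33
```

View pics/s2c.png

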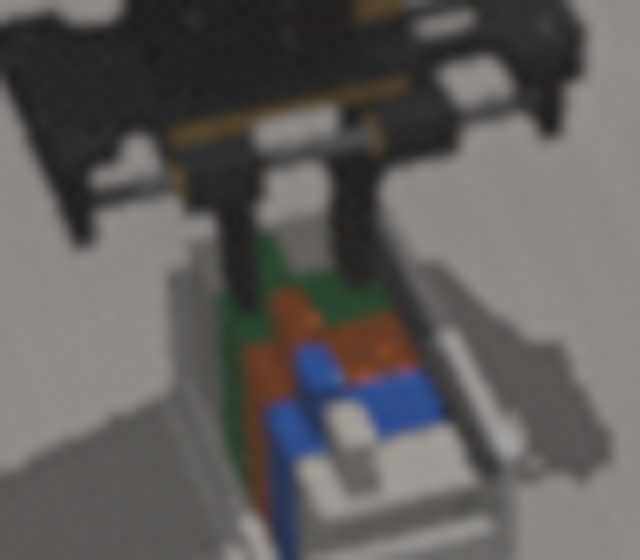

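Call:
play_rows:
  motion:
    - [0.64, 0, -0.06, 1.5, 0]
    - [0.64, 0, 0, 1.45, 0]
    - [0.64, 0, 0, 0, 0]
    - [0.64, 0, 0, 0, 0]
    - [0.64, 0, 0, 0, 0]

```text
time: 4.12
position: [0.5897, 0.271, 0.1116]
tool_rot: [2.162, 2.279, 0.002]
ft_force: [0.4, -0.2, 0.3]
grip_width: 0.359
```

```bash
python3 -c "
from h import *
go(.5893,.2705,.111,3)
b=snap('side','s3')
cv2.imwrite('pics/s3c.png',up(b,250,90,330,160,8)[:,:,::-1])"
```

```text
t 4.12 p [589.7 271.  111.6] jaw 3.04 F [ 0.4 -0.2  0.3] w 31.2
need spin 0.001 other way -3.141 shift now-axes cm [-0.05 -0.04  0.06] after-spin axes [-0.05 -0.04  0.06] j7 -0.32
```

View pics/s3c.png

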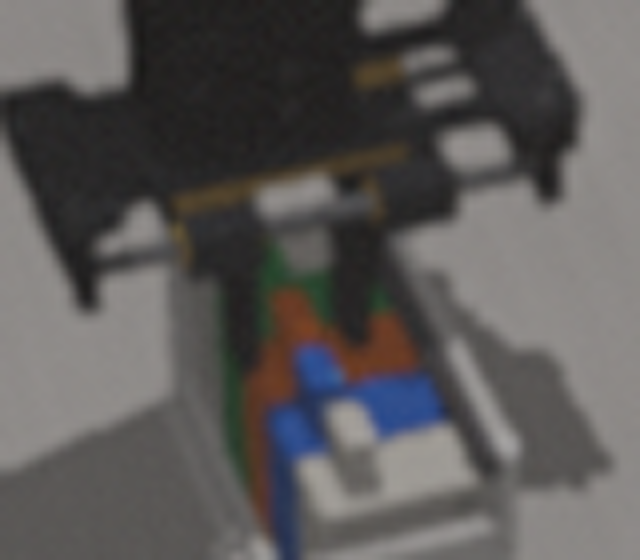

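Call:
play_rows:
  motion:
    - [0.9, 0, 0, 0, 0]
    - [1, 0, 0, 0, 0]
    - [1, 0, 0, 0, 0]
    - [1, 0, 0, 0, 0]
  force: 6

```text
time: 4.68
position: [0.5894, 0.2709, 0.1112]
tool_rot: [2.162, 2.28, 0.001]
ft_force: [0.8, 0.5, 1.1]
grip_width: 0.138
```

```bash
python3 -c "
from h import *
go(.5893,.2705,.111,3)"
```

```text
t 4.67 p [589.4 270.9 111.2] jaw 3.04 F [0.8 0.5 1.1] w 12.0
need spin 0.001 other way -3.141 shift now-axes cm [-0.04 -0.01  0.02] after-spin axes [-0.04 -0.01  0.02] j7 -0.32
```

Call:
play_rows:
  motion:
    - [1, 0, -0.5, 0, 0]
    - [1, 0, -0.5, -0.1, 0]
    - [1, 0, -0.5, -0.05, 0]
    - [1, 0, -0.3, 0, 0]
    - [1, 0, 0, 0, 0]
    - [1, 0, 0, 0, 0]

```text
time: 5.42
position: [0.5717, 0.2701, 0.1131]
tool_rot: [2.162, 2.279, 0.002]
ft_force: [1.2, -0.1, 4.7]
grip_width: 0.162
```

```bash
python3 -c "
from h import *
go(.5893,.2705,.111,3)
b=snap('side','s4')
cv2.imwrite('pics/s4c.png',up(b,250,90,330,160,8)[:,:,::-1])"
```

```text
t 5.42 p [571.7 270.1 113.1] jaw 3.03 F [ 1.2 -0.1  4.7] w 14.1
need spin 0.001 other way -3.141 shift now-axes cm [-0.05  1.76  0.21] after-spin axes [-0.05  1.76  0.21] j7 -0.34
```

View pics/s4c.png

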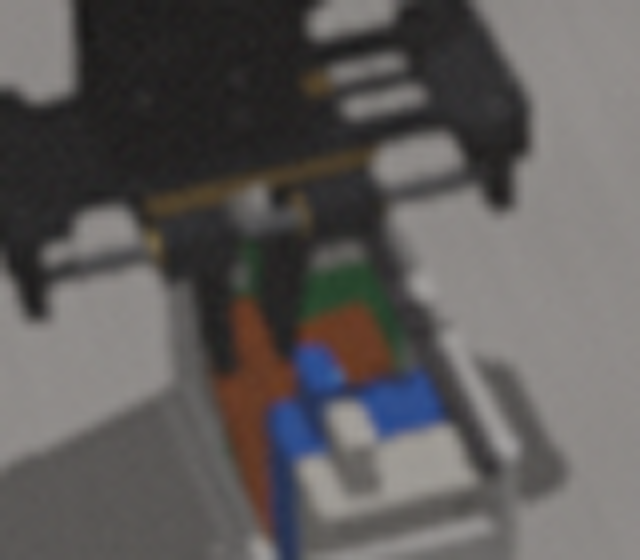

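Call:
play_rows:
  motion:
    - [1, 0, -0.1, -0.4, 0]
    - [1, 0, 0, -0.5, 0]
    - [1, 0, 0, -0.5, 0]
    - [1, 0, 0, -0.5, 0]
    - [1, 0, 0, -0.5, 0]
    - [1, 0, 0, 0, 0]

```text
time: 6.22
position: [0.5704, 0.2701, 0.1372]
tool_rot: [-2.162, -2.28, -0.001]
ft_force: [-0.0, 1.5, -0.9]
grip_width: 0.141
```

```bash
python3 -c "
from h import *
go(.5893,.2705,.111,3)
b=snap('side','s5')
cv2.imwrite('pics/s5c.png',up(b,250,80,330,160,7)[:,:,::-1])"
```

```text
t 6.22 p [570.4 270.1 137.2] jaw 3.04 F [-0.   1.5 -0.9] w 12.2
need spin 0.001 other way -3.141 shift now-axes cm [-0.06  1.89  2.62] after-spin axes [-0.06  1.89  2.62] j7 -0.34
```

View pics/s5c.png

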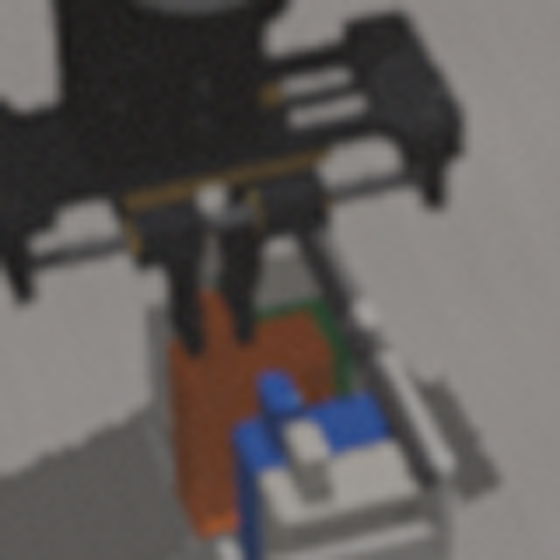

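Call:
play_rows:
  motion:
    - [1, 0, -0.2, -1.5, 0]
    - [1, 0, -0.5, -1.5, 0]
    - [1, -0.9, -2.4, -1, 0]
    - [1, -0.9, -2.4, 0, 0]
    - [1, -0.9, -2.4, 0, 0]
    - [1, -0.9, -2.4, 0, 0]
    - [1, -0.9, -2.0, 0, 0]
    - [1, 0, 0, 0, 0]
    - [1, 0, 0, 0, 0]
    - [1, 0, 0, 0, 0]

```text
time: 7.52
position: [0.4506, 0.2187, 0.1769]
tool_rot: [2.162, 2.279, 0.001]
ft_force: [0.1, -0.3, -1.5]
grip_width: 0.138
```

```bash
python3 -c "
from h import *
go(.45,.215,.105,3)
a=snap('top','t6');b=snap('side','s6')
cv2.imwrite('pics/s6c.png',up(b,190,80,330,240,4)[:,:,::-1]);cv2.imwrite('pics/t6c.png',up(a,185,150,345,290,4)[:,:,::-1])"
```

```text
t 7.53 p [450.6 218.7 176.9] jaw 3.03 F [ 0.1 -0.3 -1.5] w 12.0
need spin 0.001 other way -3.141 shift now-axes cm [-0.37 -0.08  7.19] after-spin axes [-0.37 -0.08  7.19] j7 -0.44
```

View pics/s6c.png

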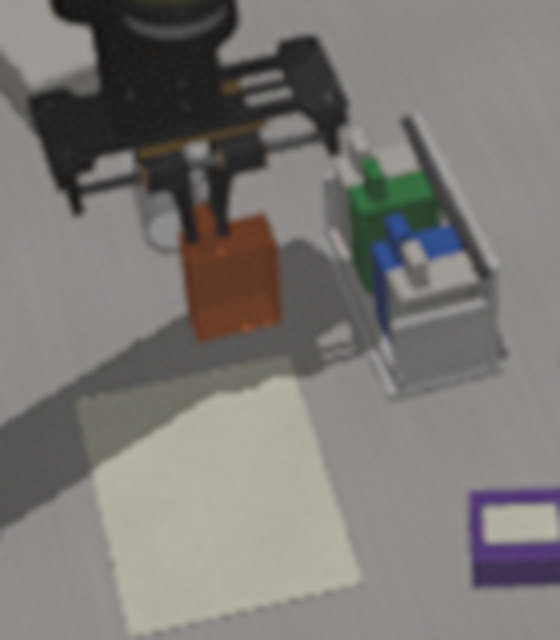

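View pics/t6c.png

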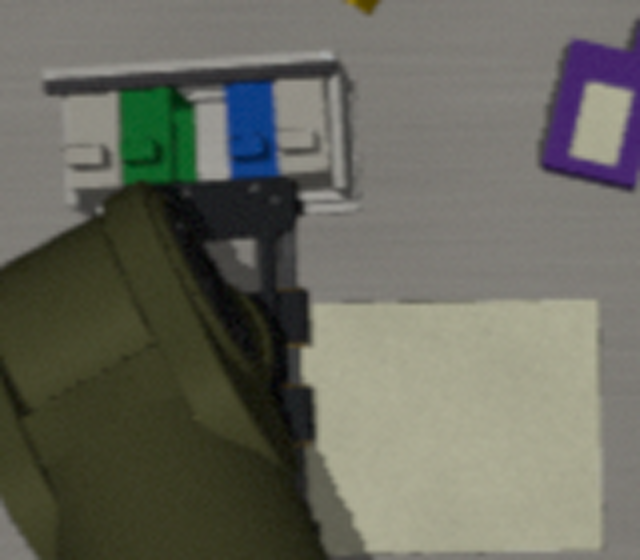

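Call:
play_rows:
  motion:
    - [1, -0.2, -0.5, 2.5, 0]
    - [1, -0.15, -0.5, 2.5, 0]
    - [1, 0, 0, 1.2, 0]
    - [1, 0, 0, 0.5, 0]
    - [1, 0, 0, 0.4, 0]
    - [1, 0, 0, 0, 0]
    - [1, 0, 0, 0, 0]

```text
time: 8.5
position: [0.4406, 0.2154, 0.107]
tool_rot: [-2.161, -2.279, -0.003]
ft_force: [-2.1, 0.8, 6.4]
grip_width: 0.14
```

```bash
python3 -c "
from h import *
go(.44,.215,.105,3)"
```

```text
t 8.5 p [440.6 215.4 107. ] jaw 3.05 F [-2.1  0.8  6.4] w 12.2
need spin 0.001 other way -3.141 shift now-axes cm [-0.04 -0.06  0.2 ] after-spin axes [-0.04 -0.06  0.2 ] j7 -0.43
```

Call:
play_rows:
  motion:
    - [1, -0.9, 0, -0.1, 0]
    - [1, -0.95, 0, -0.05, 0]
    - [1, -0.9, 0, 0.1, 0]
    - [1, -0.9, 0, 0.15, 0]
    - [1, -0.9, 0, 0.25, 0]
    - [1, -0.9, 0, 0.3, 0]
    - [1, 0, 0, 0, 0]
    - [1, 0, 0, 0, 0]

```text
time: 9.5
position: [0.4434, 0.159, 0.0996]
tool_rot: [2.162, 2.278, 0.0]
ft_force: [-1.3, -1.9, 5.7]
grip_width: 0.137
```

```bash
python3 -c "
from h import *
go(.44,.215,.105,3)
b=snap('side','s7')
cv2.imwrite('pics/s7c.png',up(b,190,80,310,240,4)[:,:,::-1])"
```

```text
t 9.5 p [443.4 159.   99.6] jaw 2.99 F [-1.3 -1.9  5.7] w 11.9
need spin -0.0 other way 3.141 shift now-axes cm [ 5.61 -0.05 -0.54] after-spin axes [ 5.61 -0.05 -0.54] j7 -0.33
```

View pics/s7c.png

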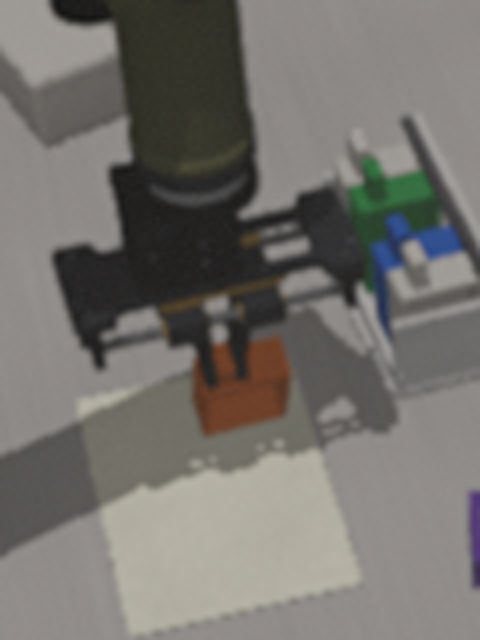

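Call:
play_rows:
  motion:
    - [1, -0.85, 0, 0.35, 0]
    - [1, -0.8, 0, 0.45, 0]
    - [1, -0.75, 0, 0.5, 0]
    - [1, -0.75, 0, 0.6, 0]
    - [1, -0.65, 0, 0.65, 0]
    - [1, -0.6, 0, 0.7, 0]
    - [1, -0.4, 0, 0.6, 0]
    - [1, 0, 0, 0, 0]
    - [1, 0, 0, 0, 0]

```text
time: 10.68
position: [0.445, 0.1126, 0.0602]
tool_rot: [-2.16, -2.28, 0.001]
ft_force: [-0.4, 0.0, -1.8]
grip_width: 0.14
```

```bash
python3 -c "
from h import *
go(.44,.215,.105,3)
b=snap('side','s8')
cv2.imwrite('pics/s8c.png',up(b,190,80,310,240,4)[:,:,::-1])"
```

```text
t 10.68 p [445.  112.6  60.2] jaw 3.08 F [-0.4  0.  -1.8] w 12.1
need spin 0.001 other way -3.14 shift now-axes cm [10.25  0.05 -4.48] after-spin axes [10.25  0.03 -4.48] j7 -0.22
```

View pics/s8c.png

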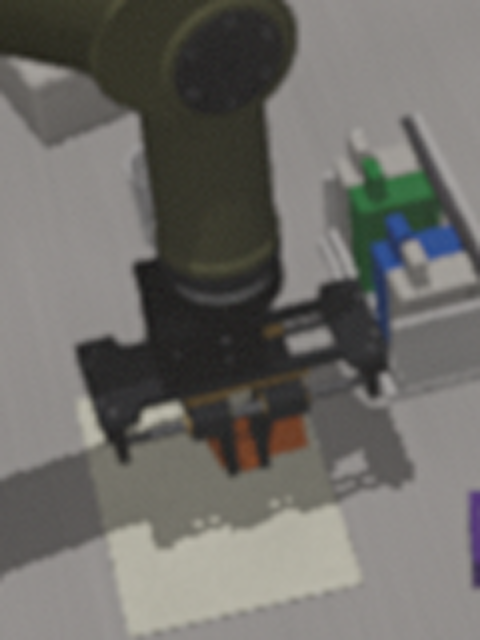

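Call:
play_rows:
  motion:
    - [1, -0.4, 0, 0.7, 0]
    - [1, -0.3, 0, 0.7, 0]
    - [1, -0.2, 0, 0.5, 0]
    - [1, 0, 0, 0, 0]
    - [1, 0, 0, 0, 0]
    - [0.7, 0, 0, 0, 0]
    - [0.6, 0, 0, 0, 0]
    - [0.6, 0, 0, -2, 0]
    - [0.6, 0, 0, -5, 0]
    - [0.6, 0, 0, -5, 0]
    - [0.2, 4, 0, -3, 0]
    - [0, 4, 0, 0, 0]
    - [0, 0, 0, 0, 0]

```text
time: 12.35
position: [0.4411, 0.1865, 0.1921]
tool_rot: [-2.155, -2.286, -0.002]
ft_force: [0.9, -1.4, 0.2]
grip_width: 0.656
```

```bash
python3 -c "
from h import *
go(.44,.215,.105,3)
b=snap('side','s9');a=snap('top','t9')
cv2.imwrite('pics/s9c.png',up(b,190,80,310,240,4)[:,:,::-1]);cv2.imwrite('pics/t9c.png',up(a,225,195,345,295,6)[:,:,::-1])"
```

```text
t 12.35 p [441.1 186.5 192.1] jaw 3.37 F [ 0.9 -1.4  0.2] w 57.0
need spin 0.006 other way -3.135 shift now-axes cm [2.84 0.05 8.71] after-spin axes [2.84 0.03 8.71] j7 -0.4
```

View pics/s9c.png

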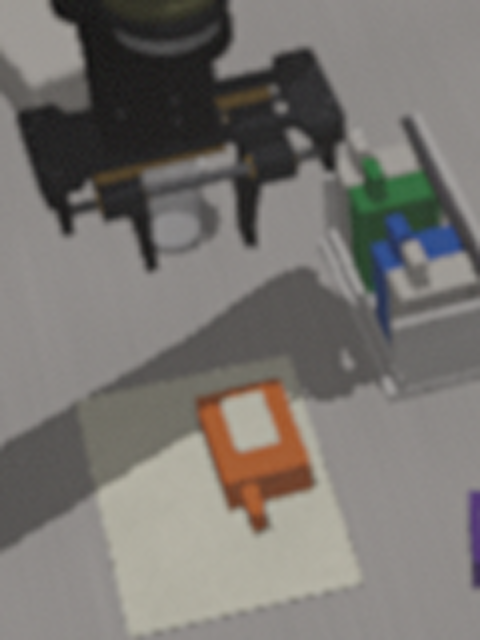

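View pics/t9c.png

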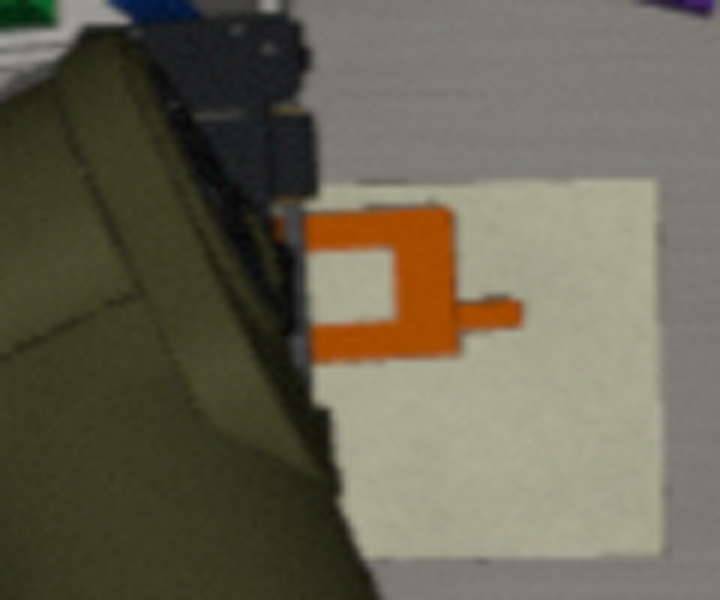

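Run:
```python
from h import *
b=cv2.imread('pics/s9.png');cv2.imwrite('pics/s9d.png',up(b,235,170,275,215,12))
f=lambda p,z=.032:np.round(onz('top',unup(p,225,195,6),z)[:2]*1000,1)
print(f((452,208)),f((460,356)),'tab',f((522,302),.028),f((522,326),.028),'lower bot',f((313,362)),'top',f((310,213)))
```

```text
[490.7 115.1] [428.8 112.2] tab [451.   86.2] [441.   86.3] lower bot [427.3 173.7] top [489.4 174.9]
```

View pics/s9d.png

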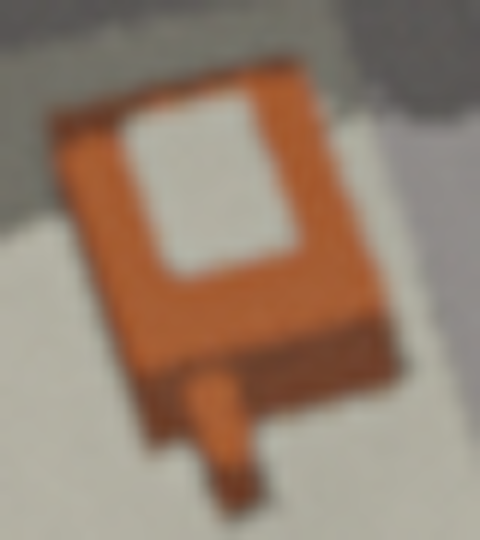

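Run:
```python
from h import *
P=np.array([onz('side',unup(p,235,170,12),.032)[:2]*1000 for p in((55,108),(303,60),(385,308),(140,368))])
print(np.round(P,1).tolist(),P.mean(0),[round(float(np.linalg.norm(P[i]-P[i-1])),1) for i in range(4)])
d=P[1]-P[0]+P[2]-P[3];print(np.degrees(np.arctan2(d[1],d[0])))
go(.4577,.156,.025,2.7)
```

```text
[[427.8, 199.1], [487.8, 197.5], [488.2, 116.4], [430.2, 114.8]] [458.50151245 156.94621227] [84.3, 60.0, 81.1, 58.0]
0.005727655606646422
t 12.45 p [441.6 182.6 191.4] jaw 3.07 F [-0.2 -0.1 -0.2] w 64.7
need spin 0.007 other way -3.135 shift now-axes cm [-2.73  1.47 16.64] after-spin axes [-2.72  1.49 16.64] j7 -0.4
```

Call:
play_rows:
  motion:
    - [0, -1.3, 0.8, 2, 0.01]
    - [0, -1.3, 0.7, 4, 0]
    - [0, 0, 0, 4, 0]
    - [0, 0, 0, 2, 0]
    - [0, 0, 0, 0, 0]
    - [0, 0, 0, 0, 0]
    - [0, 0, 0, 0, 0]

```text
time: 13.32
position: [0.4589, 0.1578, 0.0728]
tool_rot: [2.173, 2.268, 0.004]
ft_force: [-0.0, 0.8, 0.2]
grip_width: 0.999
```

```bash
python3 -c "
from h import *
go(.458,.1565,.017,2.5)"
```

```text
t 13.32 p [458.9 157.8  72.8] jaw 2.45 F [-0.   0.8  0.2] w 86.9
need spin -0.001 other way 3.141 shift now-axes cm [-0.14 -0.11  5.58] after-spin axes [-0.14 -0.11  5.58] j7 -0.3
```

Call:
play_rows:
  motion:
    - [0, -0.12, -0.1, 2.5, 0]
    - [0, 0, 0, 2, 0]
    - [0, 0, 0, 1.05, 0]
    - [0, 0, 0, 0, 0]
    - [0, 0, 0, 0, 0]
    - [0.3, 0, 0, 0, 0]
    - [0.4, 0, 0, 0, 0]
    - [0.5, 0, 0, 0, 0]
    - [0.5, 0, 0, 0, 0]
  force: 15

```text
time: 14.45
position: [0.4572, 0.1565, 0.0163]
tool_rot: [2.173, 2.269, 0.001]
ft_force: [-0.8, -0.1, 0.7]
grip_width: 0.708
```

```bash
python3 -c "
from h import *
go(.458,.1565,.017,2.5)"
```

```text
t 14.45 p [457.2 156.5  16.3] jaw 2.47 F [-0.8 -0.1  0.7] w 61.6
need spin -0.001 other way 3.141 shift now-axes cm [-0.    0.08 -0.07] after-spin axes [-0.    0.08 -0.07] j7 -0.26
```

Call:
play_rows:
  motion:
    - [0.5, 0, 0, -1, 0]
    - [0.5, 0, 0, -3, 0.1]
    - [0.5, 0, 0, -4, 0.18]
    - [0.5, 0, 0, -3, 0.18]
    - [0.5, 0, 0, 0, 0.18]
    - [0.5, 0, 0, 0, 0.18]
    - [0.5, 0, 0, 0, 0.18]
    - [0.5, 0, 0, 0, 0.18]
    - [0.5, 0, 0, 0, 0.18]
    - [0.5, 0.5, 2.5, 0, 0.076]
    - [0.5, 1.1, 4.9, 0, 0]
    - [0.5, 1.1, 4.9, 0, 0]
    - [0.5, 1.1, 4.9, 0, 0]
    - [0.5, 1.1, 4.9, 0, 0]
    - [0.5, 1.1, 4.9, 0, 0]
    - [0.5, 1.1, 4.9, 0, 0]
    - [0.5, 0.7, 3, 0, 0]
    - [0.5, 0, 0, 0, 0]
    - [0.5, 0, 0, 0, 0]
    - [0.5, 0, 0, 0, 0]

```text
time: 16.95
position: [0.5971, -0.1712, 0.1261]
tool_rot: [-3.128, -0.282, 0.0]
ft_force: [0.1, 0.0, -1.2]
grip_width: 0.712
```

```bash
python3 -c "
from h import *
go(.599,-.190,.060,100.2)
b=snap('side','s10');a=snap('top','t10')
cv2.imwrite('pics/s10c.png',up(b,270,180,420,340,4)[:,:,::-1]);cv2.imwrite('pics/t10c.png',up(a,350,140,490,270,5)[:,:,::-1])"
```

```text
t 16.95 p [ 597.1 -171.2  126.1] jaw -79.7 F [ 0.1  0.  -1.2] w 61.9
need spin 0.002 other way -3.14 shift now-axes cm [-0.15  1.89  6.6 ] after-spin axes [-0.15  1.89  6.6 ] j7 -0.96
```

View pics/s10c.png

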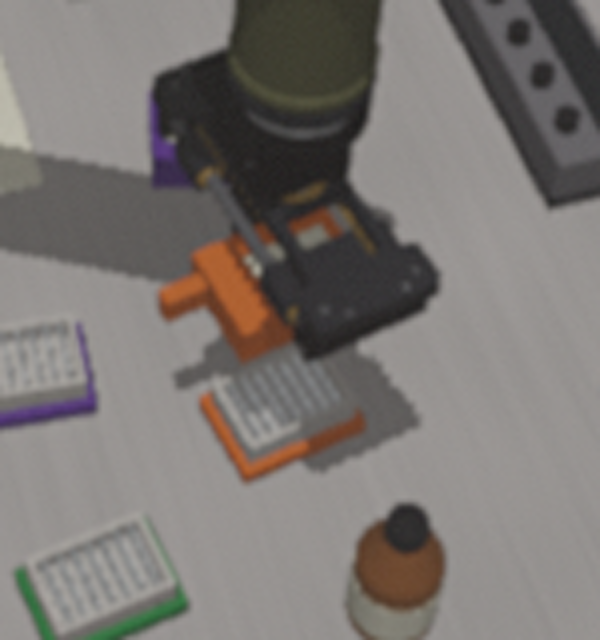

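View pics/t10c.png

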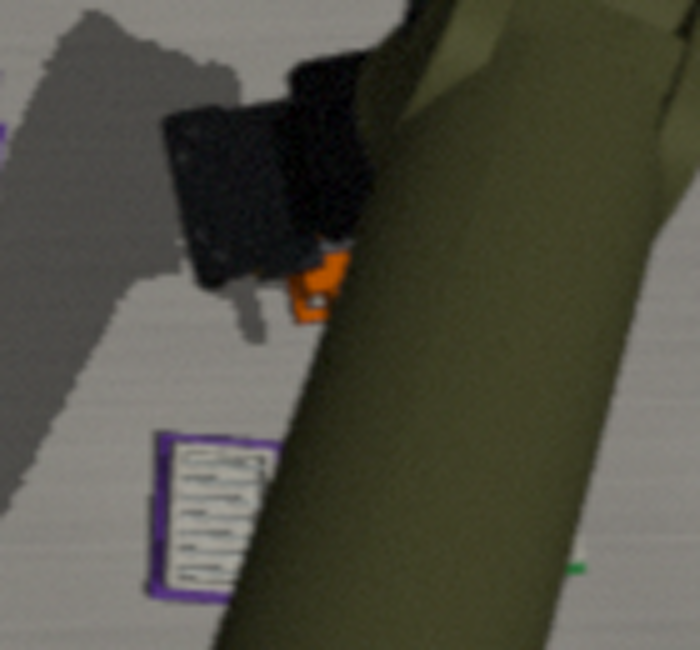

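Call:
play_rows:
  motion:
    - [0.5, -0.15, 1.0, 2, 0]
    - [0.5, 0, 0.85, 2.5, 0]
    - [0.5, 0, 0, 2, 0]
    - [0.5, 0, 0, 0, 0]
    - [0.5, 0, 0, 0, 0]
    - [0.5, 0, 0, 0, 0]

```text
time: 17.8
position: [0.6, -0.1909, 0.0621]
tool_rot: [3.129, 0.28, 0.003]
ft_force: [-0.1, 0.4, -0.3]
grip_width: 0.715
```

```bash
python3 -c "
from h import *
go(.599,-.190,.0275,100.2)
b=snap('side','s11')
cv2.imwrite('pics/s11c.png',up(b,300,240,380,310,9)[:,:,::-1])"
```

```text
t 17.8 p [ 600.  -190.9   62.1] jaw -79.79 F [-0.1  0.4 -0.3] w 62.2
need spin 0.0 other way -3.141 shift now-axes cm [-0.08 -0.11  3.46] after-spin axes [-0.08 -0.11  3.46] j7 -0.89
```

View pics/s11c.png

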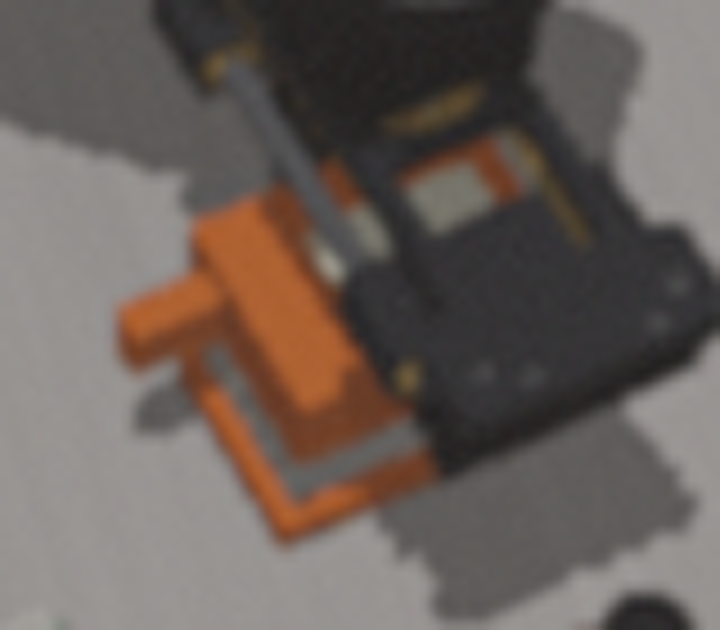

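```bash
python3 -c "
from h import *
f=lambda p,z:np.round(onz('side',unup(p,300,240,9),z)[:2]*1000,1)
print('cover corner bot',f((303,462),.0478),'top',f((303,408),.0778))
print('foot corner',f((289,546),0),'top',f((289,522),.014))
a=np.radians(10.2);ex=np.array([np.cos(a),np.sin(a)]);ey=np.array([-ex[1],ex[0]])
print('expected', np.array([599,-190])-42.5*ex-31*ey,'tcp corner',np.array([600,-190.9])-42.5*ex-31*ey)
print('cover other top corner',f((195,222),.0778),'exp',np.array([600,-190.9])-42.5*ex+31*ey)"
```

```text
cover corner bot [ 566.2 -227.6] top [ 564.5 -228.4]
foot corner [ 565.  -225.8] top [ 564.3 -226.1]
expected [ 562.66131361 -228.03616531] tcp corner [ 563.66131361 -228.93616531]
cover other top corner [ 555.  -167.4] exp [ 552.68205971 -167.91603762]
```

Call:
play_rows:
  motion:
    - [0.5, -0.07, -0.15, 1.0, 0]
    - [0.5, 0, 0, 0, 0]
    - [0.5, 0, 0, 0.5, 0]
    - [0.5, 0, 0, 0.5, 0]
    - [0.5, 0, 0, 0, 0]
    - [0.5, 0, 0, 0, 0]

```text
time: 18.6
position: [0.5982, -0.1897, 0.0411]
tool_rot: [3.129, 0.279, 0.0]
ft_force: [0.1, -0.2, 0.2]
grip_width: 0.711
```

```bash
python3 -c "
from h import *
go(.599,-.1895,.0275,100.2)"
```

```text
t 18.6 p [ 598.2 -189.7   41.1] jaw -79.81 F [ 0.1 -0.2  0.2] w 61.9
need spin -0.0 other way 3.141 shift now-axes cm [ 0.08 -0.    1.36] after-spin axes [ 0.08 -0.    1.36] j7 -0.88
```

Call:
play_rows:
  motion:
    - [0.5, 0.05, 0, 0.5, 0]
    - [0.5, 0, 0, 0.5, 0]
    - [0.5, 0, 0, 0.3, 0]
    - [0.5, 0, 0, 0.1, 0]
    - [0.5, 0, 0, 0, 0]
    - [0.5, 0, 0, 0, 0]

```text
time: 19.35
position: [0.5983, -0.1894, 0.0283]
tool_rot: [-3.128, -0.279, 0.001]
ft_force: [-4.3, 1.1, 8.7]
grip_width: 0.71
```

```bash
python3 -c "
from h import *
go(.599,-.1895,.0275,100.2)
b=snap('side','s12')
cv2.imwrite('pics/s12c.png',up(b,300,240,380,310,9)[:,:,::-1])"
```

```text
t 19.35 p [ 598.3 -189.4   28.3] jaw -79.81 F [-4.3  1.1  8.7] w 61.8
need spin -0.0 other way 3.141 shift now-axes cm [0.06 0.03 0.08] after-spin axes [0.06 0.03 0.08] j7 -0.87
```

View pics/s12c.png

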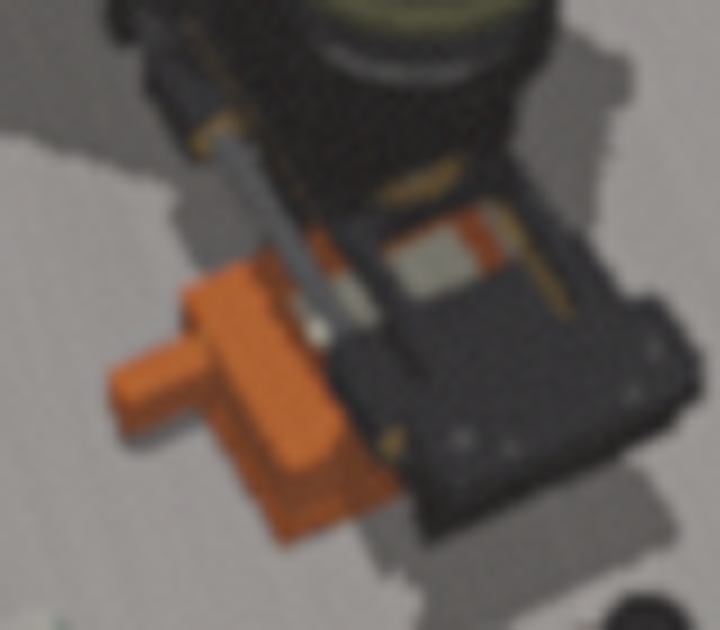

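Call:
play_rows:
  motion:
    - [0.2, 0, 0, 0, 0]
    - [0, 0, 0, 0, 0]
    - [0, 0, 0, 0, 0]
    - [0, 0, 0, -2, 0]
    - [0, 0, 0, -5, 0.138]
    - [0, 0, 0, -3, 0.138]
    - [0, 0, 0, 0, 0.138]
    - [0, -0.6, -4.2, 0, 0]
    - [0, -0.6, -4.2, 0, 0]
    - [0, -0.5, -4.2, 0, 0]
    - [0, -0.5, -4.2, 0, 0]
    - [0, -0.5, -4.2, 0, 0]
    - [0, 0, 0, 0, 0]
    - [0, 0, 0, 0, 0]
    - [0, 0, 0, 0, 0]

```text
time: 21.28
position: [0.6216, 0.0189, 0.1278]
tool_rot: [3.119, -0.374, 0.001]
ft_force: [0.6, -0.2, -0.1]
grip_width: 0.999
```

```bash
python3 -c "
from h import *
go(.621,.0225,.015,76.5)
b=snap('side','s13');a=snap('top','t13')
cv2.imwrite('pics/s13c.png',up(b,240,170,400,350,4)[:,:,::-1]);cv2.imwrite('pics/t13c.png',up(a,300,130,500,280,4)[:,:,::-1])"
```

```text
t 21.27 p [621.6  18.9 127.8] jaw -103.69 F [ 0.6 -0.2 -0.1] w 86.9
need spin -0.003 other way 3.138 shift now-axes cm [-0.15 -0.34 11.28] after-spin axes [-0.15 -0.34 11.28] j7 -1.68
```

View pics/s13c.png

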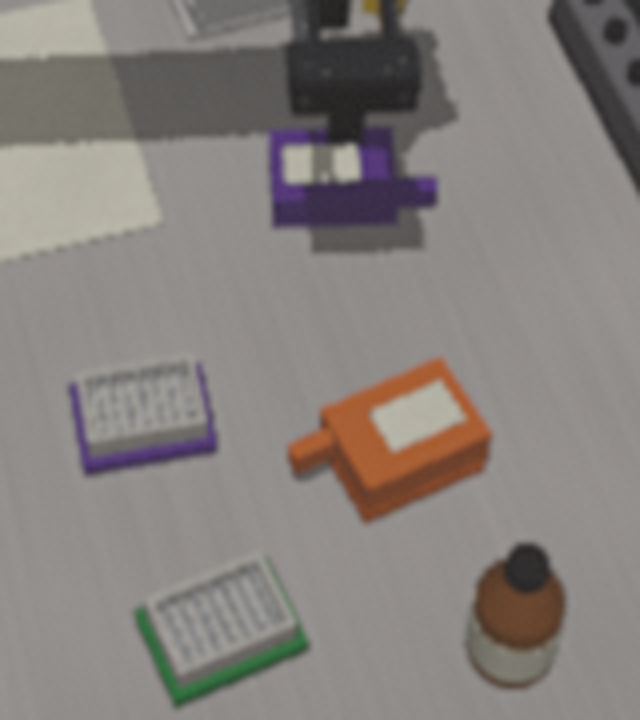

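View pics/t13c.png

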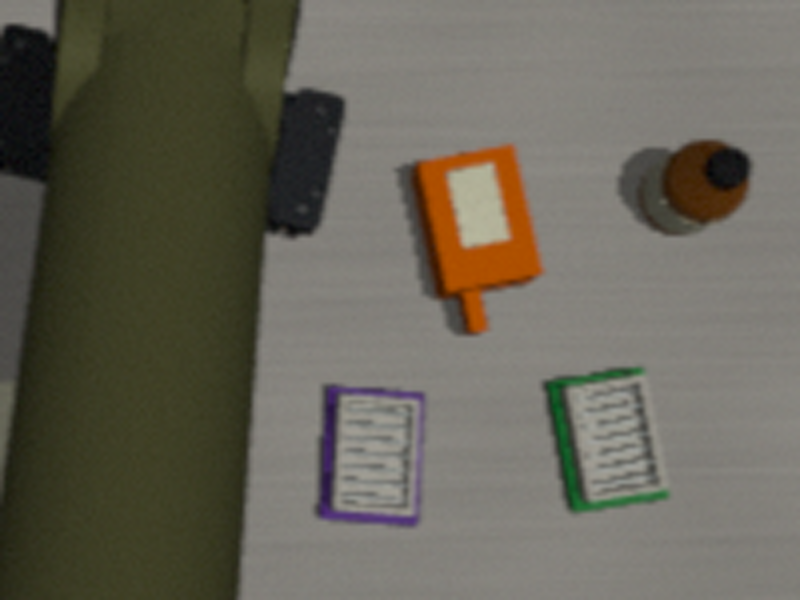

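Call:
play_rows:
  motion:
    - [0, -0.15, -0.34, 3, 0]
    - [0, 0, 0, 3, 0]
    - [0, 0, 0, 2.3, 0]
    - [0, 0, 0, 0, 0]
    - [0, 0, 0, 0, 0]
    - [0, 0, 0, 0, 0]

```text
time: 22.12
position: [0.6219, 0.0244, 0.0455]
tool_rot: [-3.119, 0.371, -0.004]
ft_force: [1.1, -0.4, 0.1]
grip_width: 1.0
```

```bash
python3 -c "
from h import *
go(.621,.0225,.015,76.5)"
```

```text
t 22.12 p [621.9  24.4  45.5] jaw -103.55 F [ 1.1 -0.4  0.1] w 87.0
need spin -0.001 other way 3.141 shift now-axes cm [-0.05  0.21  3.05] after-spin axes [-0.05  0.21  3.05] j7 -1.64
```

Call:
play_rows:
  motion:
    - [0, -0.05, 0.2, 1.5, 0]
    - [0, 0, 0, 1.5, 0]
    - [0, 0, 0, 0, 0]
    - [0, 0, 0, 0, 0]
    - [0, 0, 0, 0, 0]
    - [0.3, 0, 0, 0, 0]
    - [0.4, 0, 0, 0, 0]
    - [0.5, 0, 0, 0, 0]
    - [0.5, 0, 0, 0, 0]

```text
time: 23.25
position: [0.62, 0.0228, 0.0142]
tool_rot: [-3.12, 0.37, -0.0]
ft_force: [-0.0, 0.4, 0.2]
grip_width: 0.71
```

```bash
python3 -c "
from h import *
go(.621,.0225,.015,76.5)"
```

```text
t 23.25 p [620.   22.8  14.2] jaw -103.53 F [-0.   0.4  0.2] w 61.8
need spin -0.001 other way 3.141 shift now-axes cm [ 0.11  0.01 -0.08] after-spin axes [ 0.11  0.01 -0.08] j7 -1.61
```

Call:
play_rows:
  motion:
    - [0.5, 0, 0, -1, 0]
    - [0.5, 0, 0, -3, -0.07]
    - [0.5, 0, 0, -4, -0.073]
    - [0.5, -2.5, 2.6, -2, 0]
    - [0.5, -3.3, 3.3, 0, 0]
    - [0.5, -3.3, 3.3, 0, 0]
    - [0.5, -3.3, 3.3, 0, 0]
    - [0.5, -3.1, 3.3, 0, 0]
    - [0.5, 0, 0, 0, 0]
    - [0.5, 0, 0, 0, 0]
    - [0.5, 0, 0, 2.5, 0]
    - [0.5, 0, 0, 2.5, 0]
    - [0.5, 0, 0, 0, 0]
    - [0.5, 0, 0, 0, 0]
    - [0.5, 0, 0, 0, 0]

```text
time: 25.12
position: [0.452, -0.1201, 0.0651]
tool_rot: [-3.138, 0.146, -0.003]
ft_force: [1.2, 0.4, -1.6]
grip_width: 0.713
```

```bash
python3 -c "
from h import *
go(.451,-.1204,.062,84.7)
b=snap('side','s14');a=snap('top','t14')
cv2.imwrite('pics/s14c.png',up(b,230,220,320,300,8)[:,:,::-1]);cv2.imwrite('pics/t14c.png',up(a,350,190,430,270,7)[:,:,::-1])"
```

```text
t 25.12 p [ 452.  -120.1   65.1] jaw -95.31 F [ 1.2  0.4 -1.6] w 62.0
need spin -0.0 other way 3.141 shift now-axes cm [-0.1   0.04  0.31] after-spin axes [-0.1   0.04  0.31] j7 -1.37
```

View pics/s14c.png

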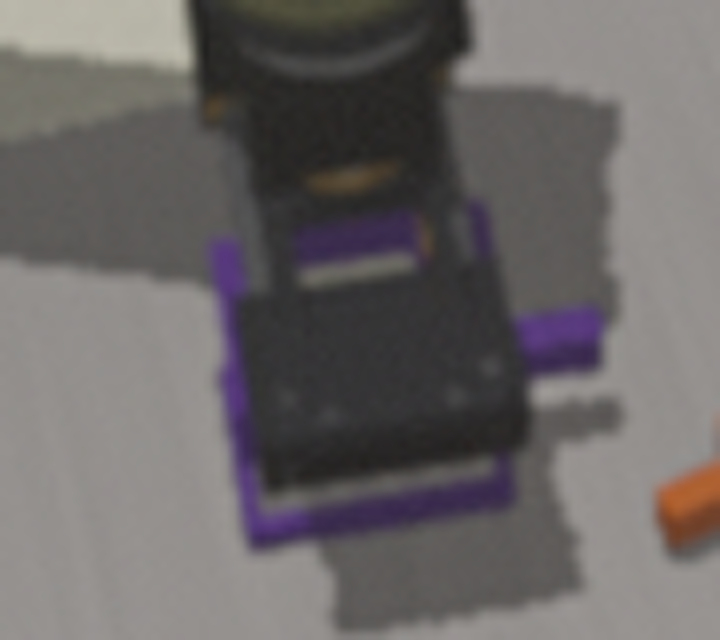

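View pics/t14c.png

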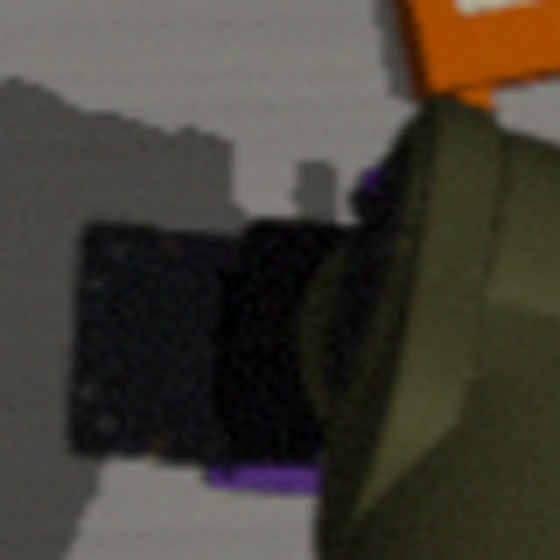

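```bash
python3 -c "
from h import *
f=lambda p,z:np.round(onz('side',unup(p,230,220,8),z)[:2]*1000,1)
x=np.array([.996,-.092]);y=np.array([.092,.996]);t=np.array([452,-120.1])
print('tab end',f((603,310),.0769),f((602,344),.0769),'exp',t+70.5*x-9*y,t+70.5*x-21*y)
print('corner',f((210,243),.0809),'exp',t-42.5*x+31*y)
print('right rear',f((487,203),.0809),'exp',t+42.5*x+31*y)"
```

```text
tab end [ 522.8 -139.9] [ 519.1 -151.3] exp [ 521.39 -135.55] [ 520.286 -147.502]
corner [415.  -85.7] exp [412.522 -85.314]
right rear [499.1 -95.4] exp [497.182 -93.134]
```

Call:
play_rows:
  motion:
    - [0.5, -0.1, 0, 1.0, 0]
    - [0.5, 0, 0, 0.5, 0]
    - [0.5, 0, 0, 0.5, 0]
    - [0.5, 0, 0, 0.4, 0]
    - [0.5, 0, 0, 0, 0]
    - [0.5, 0, 0, 0, 0]

```text
time: 25.98
position: [0.45, -0.1201, 0.0402]
tool_rot: [3.138, -0.146, 0.0]
ft_force: [-0.2, -0.5, -0.6]
grip_width: 0.713
```

```bash
python3 -c "
from h import *
go(.451,-.1204,.0275,84.7)"
```

```text
t 25.98 p [ 450.  -120.1   40.2] jaw -95.34 F [-0.2 -0.5 -0.6] w 62.0
need spin -0.001 other way 3.141 shift now-axes cm [0.1  0.02 1.27] after-spin axes [0.1  0.02 1.27] j7 -1.33
```

Past the neck top with no force; continue down.

Call:
play_rows:
  motion:
    - [0.5, 0.05, 0, 0.5, 0]
    - [0.5, 0, 0, 0.5, 0]
    - [0.5, 0, 0, 0.2, 0]
    - [0.5, 0, 0, 0.1, 0]
    - [0.5, 0, 0, 0, 0]
    - [0.5, 0, 0, 0, 0]

```text
time: 26.72
position: [0.45, -0.12, 0.028]
tool_rot: [-3.137, 0.146, 0.003]
ft_force: [-5.5, 1.3, 14.0]
grip_width: 0.712
```

```bash
python3 -c "
from h import *
go(.451,-.1204,.0275,84.7)"
```

```text
t 26.73 p [ 450. -120.   28.] jaw -95.34 F [-5.5  1.3 14. ] w 61.9
need spin -0.001 other way 3.141 shift now-axes cm [0.1  0.04 0.05] after-spin axes [0.1  0.04 0.05] j7 -1.31
```

Call:
play_rows:
  motion:
    - [0.2, 0, 0, -0.05, 0]
    - [0, 0, 0, 0, 0]
    - [0, 0, 0, 0, 0]
    - [0, 0, 0, 0, 0]
    - [0, 0, 0, -2, 0]
    - [0, 0, 0, -5, 0]
    - [0, 0, 0, -5, 0]
    - [0, 0, -5, -3, 0]
    - [0, 0, -5, 0, 0]
    - [0, 0, -5, 0, 0]
    - [0, 0, -5, 0, 0]
    - [0, 0, -5, 0, 0]
    - [0, 0, 0, 0, 0]
    - [0, 0, 0, 0, 0]

```text
time: 28.48
position: [0.4736, 0.1281, 0.1773]
tool_rot: [3.137, -0.147, -0.001]
ft_force: [-0.1, -0.1, -0.7]
grip_width: 1.0
```

```bash
python3 -c "
from h import *
go(.451,-.1204,.0275,84.7)
b=snap('side','s15');a=snap('top','t15')
cv2.imwrite('pics/s15c.png',up(b,240,230,400,350,5)[:,:,::-1]);cv2.imwrite('pics/t15c.png',up(a,350,140,500,270,5)[:,:,::-1])"
```

```text
t 28.48 p [473.6 128.1 177.3] jaw -95.35 F [-0.1 -0.1 -0.7] w 87.0
need spin -0.001 other way 3.141 shift now-axes cm [ 0.07 24.94 15.01] after-spin axes [ 0.05 24.94 15.01] j7 -1.98
```

View pics/s15c.png

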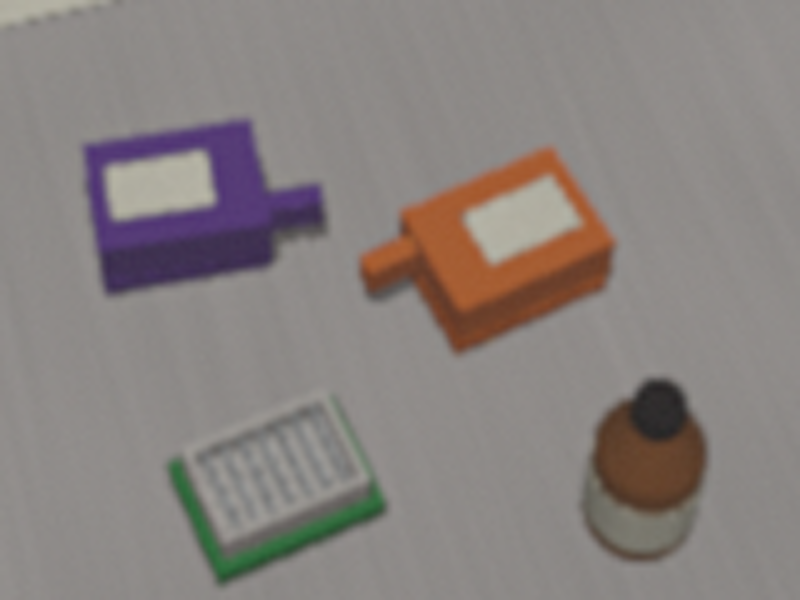

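View pics/t15c.png

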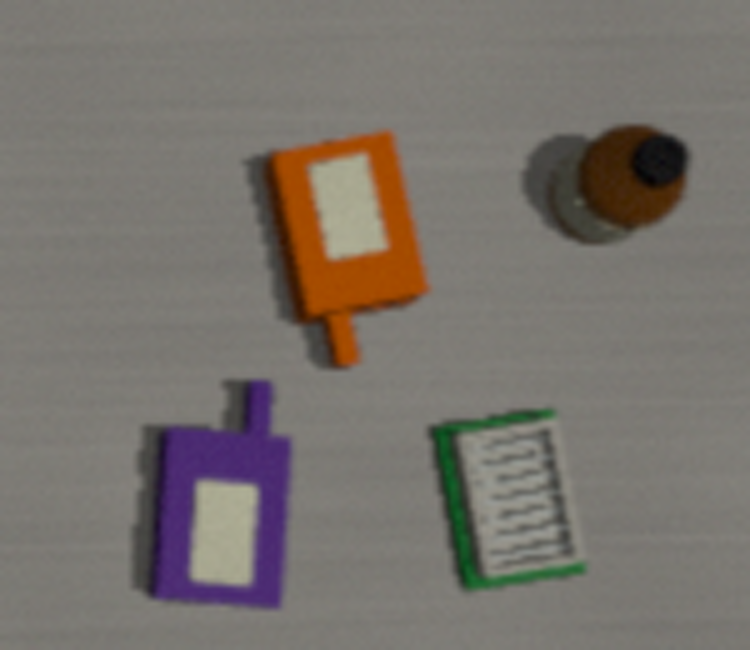

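View pics/s15.png

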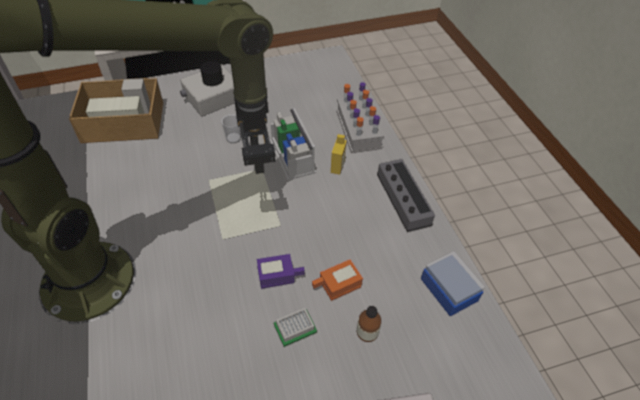

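```bash
python3 -c "
from h import *
print(ticket.close_job())"
```

```text
the job is handed in; nothing more can be done
None
```

The orange and violet boxes are both closed with their own covers, and the job is handed in at 28.6 s on the robot's clock.

- **Orange cover:** I gripped its tab in the rack, tipped it forward under the bar and lifted it over the front lip. I then laid it on the mat closed face up, let go, and took it again across its width to fit it.
- **Violet cover:** I picked it off the bench across its width and fitted it second.

**Seating:** Both covers passed over the necks with no sideways force. They stopped within 0.3 mm of the expected height, at 9 N (orange) and 14 N (violet).

**Final pictures:** Both covers sit flat on their boxes and the green box is still open. The bottle and the beaker are standing. The gripper is open and touching nothing.

**Less certain:** In the last pictures the gripper partly hid the rack. A clear view just after I drew out the orange cover showed the other four covers still in place, and nothing touched the rack after that. No check failed. The two cameras disagreed by about 1–2 mm on some points, which is within the 3 mm play.

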